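# Swing the drill guide bar about its post into the jig

## Robot

A 6-joint arm with a two-finger parallel gripper is mounted at the origin on the work surface. World frame = base frame: x ahead of the robot, y to its left, z up, the work surface at z = 0. Lengths are in m, angles in rad, forces in N, time in s.
With the tool pointing down it reaches from about 0.4 to 0.825 m from the base axis. Payload 7 kg.
Tool frame: the origin (TCP) lies at the centre of the arm's flange, where the gripper is bolted on; the fingertips stand 178 mm ahead of it and the grasp point (between the pads) lies ahead of it (tcp_to_grasp is the z of the grasp point in the tool frame, in m); z points along the fingers, x is the direction in which the jaws open and shut, and the axes are right-handed (so a half turn about z gives the same grasp; the last joint's range is limited). The gripper opens to 88 mm and grips with 3 to 60 N. Pads are 19 mm wide; open, the fingers measure 130 mm over their backs; the gripper's body (78 mm by 193 mm) begins 47 mm behind the grasp point.
Start: joints at [-0.996, 0.359, 0.012, 0, -1.224, -0.288], TCP at [0.191, -0.647, 0.405] pointing down, gripper open.
Joint ranges: [-3.07, 3.07], [-1.43, 2.12], [-1.02, 1.25], [-3.03, 1.67], [-3.05, -0], [-3.03, 3.03]. Speed limits (rad/s): [2.39, 2.39, 3.01, 3.14, 3.14, 3.14].

## Interface

Orientations are given as [roll, pitch, yaw] about the fixed x, y, z axes, in that order (R = Rz(yaw) Ry(pitch) Rx(roll)).
In Python, from station import get_state, grab_frame, job_done, tcp_to_grasp gives the robot as it stands.
- The arm moves only by the tool drive_tool, never from a script. Its argument "moves" is a list of rows, each a list of 7 numbers: the shift along the tool's x, y, z in mm, then the turn, a rotation vector about the tool's x, y, z in degrees, then the closure, from -1 (fully open) to 1 (shut), so that 0 is half open. In form: [[dx, dy, dz, ax, ay, az, claw], ...]. A call has 1 to 12 rows; each row is the pose to reach, as a shift and turn from the pose commanded when the call began, along the tool's axes at that moment; what a row does not reach only later rows make up. A row lasts 1/8 s, in which the tool goes at most 62.5 mm and 10.7 degrees, less where a joint would pass 70% of its speed; a pose out of reach is approached as far as the arm can. A call with a gripper value outside its range is refused whole. The fingers move at their own pace and stop on an object; "grip_force" is the grip in N (left out, the last holds). Time passes only in rows, so rows that repeat a pose let the fingers close. It gives the time, the measured TCP pose, the force and the opening at its end, in the units of the state.
- get_state(): the state, without advancing time (a new reading comes with each control period).
- grab_frame(name): name is "scene" or "top" or "wrist"; returns a dict with "img" (420x560x3 uint8, red, green, blue), "range_z" (420x560 float32, m along the optical axis (not along the pixel's ray), 0 where there is no reading), "fovy" (degrees; the focal length in pixels is half the picture's height over the tangent of half this angle, whatever the lens; pixels are square), "cx", "cy" (the principal point, pixels), "k1" (the pictures are not rectified: a ray, as slopes to the right and down, at radius r is drawn at 1 + k1 r^2 times it, then the intrinsics apply), "rvec" (rotation vector, rad) and "tvec" (3), from world to camera coordinates, as OpenCV has them. Camera axes: x right, y down, z forward; pixel columns grow to the right and rows downward; lengths in m; the calibration is good to about 2 mm. A picture is of the moment at which its call begins.
- job_done(): hands the job in, once; it reports no verdict.
The state is a dict: "t": time; "q": joint angles; "qd": joint speeds; "joint_efforts": joint torques, N m; "eef_pos": TCP position; "ee_rot": TCP orientation; "force": force on the tool from outside, world axes, zero at the start; "moment": the same for the moment, N m; "width": finger opening in m.
Only numpy, scipy, OpenCV 4.12 (cv2) and the standard library are available. Lean on these libraries where they do the work, as an engineer would, in place of code of your own. Each camera call takes 0.05 s, during which the arm holds its last target. There are 200 camera calls.

## Task

Fit the loose drill guide bar into the jig: first, with the bar still lying askew, slide its forked end fully onto the round pivot post, then swing the free end about the post past the red spring catch until the catch snaps out behind it. With the bar caught, press it home against the stop pin with roughly 12 N for half a second, never letting it bear on the post or on the stop with more than 18 N, then let go, leaving the other loose things on the jig and bench where they are.

Things in the scene. Friction and masses are not known exactly. Their poses are not given: they have to be found in the camera images.
- jig: Drilling jig, fixed: blue plate 340 x 240 mm, 12 mm thick, slippery coated, lying on the bench. Origin on the pivot post's axis, at the plate's underside. x runs from the post along the line where the guide bar belongs, y towards the stop's side, z up; the plate spans x -50 to 290, y -170 to 70 mm. Beyond the bar's free end the aluminium catch housing stands at x 243 to 275, y -73 to 63 mm, 34 mm tall.
- post (a point): Axis of the fixed pivot post (round steel pin, 16 mm diameter, 40 mm tall above the plate), 12.5 mm above the plate's top, which is half the bar's height. Axes as the jig's.
- stop_nominal (a point): Nominal point where the bar's side meets the stop, fixed to the jig (axes as the jig's), 12.5 mm above the plate. The stop is a rigid upright steel pin, 16 mm diameter, 34 mm tall, its axis 8 mm further along +y. It has been clamped up to 12 mm either way along y of this point; its true place is not measured and must be seen or felt.
- catch_nominal (a point): Nominal tip of the sprung-out catch, fixed to the jig. The catch is a slippery red beak, 20 mm tall: sloped at 22 degrees on its -y side, flat on its +y side. It sits on the same carriage as the stop, so its true place is shifted along y by the same unknown amount, up to 12 mm. Its flat back and the stop leave the 38 mm bar 1 mm to spare.
- catch (a joint): Push-back of the red catch along the jig's x, away from the post, in m: 0 sprung out, at most 0.012. Spring: 1.8 N to start, 0.2 N more per mm. The bar's free end, coming from -y, rides up its slope and pushes it back about 5 mm (takes roughly 2 to 7 N on the bar); it snaps out to 0 behind the bar only when the bar is within about 1 mm of the stop.
- bar_center (a point): Centre of the drill guide bar: aluminium, 220 x 38 x 25 mm, 0.25 to 0.47 kg, flat on the jig plate; brass bushes on top, red line near the free end. x runs along it from forked end to free end, z up. It starts clear of the post, free end turned to the jig's -y by 0.35 to 0.6 rad.
- bar_seat (a point): Point on the bar's middle line at half height, 98 mm from its centre towards the forked end: where the post's axis lies when the post touches the slot's bottom. The open slot in the bar's end is 22 mm wide and 20 mm deep, between two prongs 8 mm wide: 3 mm to spare either side of the post. Axes as the bar's.
- bush: Loose brass ring, 20 mm diameter, 16 mm tall, standing on the jig plate behind the bar; bystander. Origin at the centre of its underside.
- dowel: Loose steel pin, 14 mm diameter, 30 mm tall, standing on the jig plate behind the bar; bystander. Origin at the centre of its underside.
- panel: Loose aluminium front panel with a blue display window, 75 x 165 x 12 mm, on the bench; bystander. Origin at the centre of its underside.
- driver: Screwdriver with an orange handle lying on the bench; bystander.
- tape: Roll of green tape, 70 mm diameter, 18 mm tall; bystander. Origin at the centre of its underside.
- jar: Glass jar with a red lid, 68 mm diameter, 100 mm tall; bystander. Origin at the centre of its underside.
- bar: The same guide bar by its origin: the middle of its underside; axes as at its centre.
Mind the look-alikes: they are no part of the job. Leave any brown look-alike of the bar alone.

How it is judged:
By the outcome, as a careful person would: the job done as asked, in the order asked, and still so for the second after the job is handed in, with the robot touching nothing.
It also fails if it takes over 72 s, if anything falls off the work surface, if the arm or the gripper's body presses on something with over 40 N, if the wrist force passes 120 N, or if a joint passes its speed limit or range.

## Working session

There is one attempt and no reset: what is moved stays moved. The work goes in short steps, Python scripts to look and compute and a tool call to move; the robot and the scene stay as the last step left them, time stands still between calls to the robot, and variables do not carry over. Pictures are saved under pics/ and viewed, about 8 in all and at most 12, crops included, and the job is handed in when it is done.

Besides the shell and the picture viewer there is one more tool, called after "Call:" by a JSON object that holds its "method" and its "body", one argument or row to a line. drive_tool: Moves the arm, as the interface text tells. Its arguments: {"type":"object","properties":{"moves":{"type":"array"},"grip_force":{"type":"number"}},"required":["moves"]}

```bash
mkdir -p pics; ls
cat > h.py <<'E'
import numpy as np, cv2
from station import get_state, grab_frame, job_done, tcp_to_grasp
def cam(f):
    R=cv2.Rodrigues(np.array(f["rvec"],float))[0]; t=np.array(f["tvec"],float).ravel()
    F=f["img"].shape[0]/2/np.tan(np.radians(f["fovy"])/2)
    K=np.array([[F,0,f["cx"]],[0,F,f["cy"]],[0,0,1]]); return K,np.array([f["k1"],0,0,0,0.]),R,t
def rays(f,px):
    K,D,R,t=cam(f); n=cv2.undistortPoints(np.array(px,float).reshape(-1,1,2),K,D).reshape(-1,2)
    return -R.T@t,(np.c_[n,np.ones(len(n))])@R
def onplane(f,px,z):
    o,d=rays(f,px); return o+d*((z-o[2])/d[:,2])[:,None]
def proj(f,P):
    K,D,R,t=cam(f); return cv2.projectPoints(np.array(P,float).reshape(-1,1,3),cv2.Rodrigues(R)[0],t,K,D)[0].reshape(-1,2)
def depthpt(f,px):
    K,D,R,t=cam(f); px=np.array(px,float).reshape(-1,2); o,d=rays(f,px)
    z=np.array([f["range_z"][int(round(v)),int(round(u))] for u,v in px]); return o+d*z[:,None]
def save(f,n): cv2.imwrite("pics/"+n+".png",cv2.cvtColor(f["img"],cv2.COLOR_RGB2BGR))
E
python3 - <<'E'
from h import *
import pickle
fs={n:grab_frame(n) for n in("scene","top","wrist")}
pickle.dump(fs,open("f0.pkl","wb"))
for n,f in fs.items(): K,D,R,t=cam(f); print(n,-R.T@t,R[2],f["fovy"],f["k1"])
cv2.imwrite("pics/top0.png",cv2.cvtColor(fs["top"]["img"],cv2.COLOR_RGB2BGR))
a=np.hstack([fs["scene"]["img"],fs["wrist"]["img"]]); cv2.imwrite("pics/sw0.png",cv2.resize(cv2.cvtColor(a,cv2.COLOR_RGB2BGR),(800,300)))
s=get_state();print(s,tcp_to_grasp)
E
```

```text
pics
scene [1.03084886 0.23940631 0.85962163] [-0.51075695 -0.25287951 -0.82169295] 53.6374445039082 -0.04935234509433714
top [0.43726412 0.01006378 1.08563672] [ 0.05708667 -0.00600021 -0.9983512 ] 56.23928479205073 -0.04881970278561357
wrist [ 0.1284244  -0.66520204  0.38517469] [ 0.23229331  0.07041219 -0.97009378] 62.037194001091436 0.025447380669924902
{'t': 0.15, 'q': array([-9.95888396e-01,  3.59250993e-01,  1.12775699e-02, -2.18202040e-04,
       -1.22412405e+00, -2.88112399e-01]), 'qd': array([-4.24897807e-05, -8.74700215e-05,  5.03291448e-03, -1.21621269e-04,
       -1.00191451e-03, -1.95850348e-03]), 'joint_efforts': array([-1.46977502e-03, -5.83275568e+01,  2.93292081e+01,  7.00133711e+00,
        8.79495987e-03, -1.14109789e-04]), 'eef_pos': array([ 0.19090412, -0.64729916,  0.4039294 ]), 'ee_rot': array([-3.14141961e+00, -1.30580936e-03,  1.85751747e+00]), 'force': array([-0.01081067, -0.28619085, -0.37828583]), 'moment': array([ 0.02626839,  0.01034972, -0.01098951]), 'width': 0.08728133663057601} 0.1593
```

View pics/top0.png

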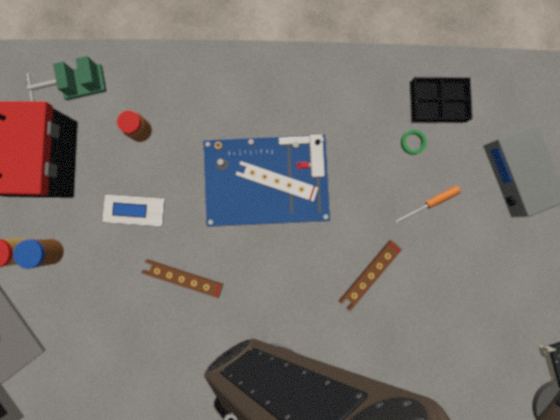

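View pics/sw0.png

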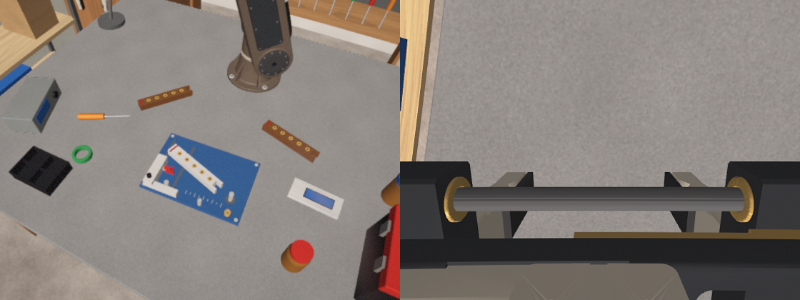

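The white bar with brass bushes on the blue plate, top view (237,170)–(317,195), is the one meant: it lies on the plate with its fork towards the post (222,163). The brown look-alikes at (182,278) and (370,275) on the bench are not part of the job. I'll confirm it in one enlarged crop.

Run:
```python
from h import *
import pickle
fs=pickle.load(open("f0.pkl","rb"))
a=cv2.resize(fs["top"]["img"][125:235,195:340],(580,440),interpolation=cv2.INTER_CUBIC)
cv2.imwrite("pics/c1.png",cv2.cvtColor(a,cv2.COLOR_RGB2BGR))
f=fs["top"]
hsv=cv2.cvtColor(f["img"],cv2.COLOR_RGB2HSV)
m=cv2.inRange(hsv,(105,120,50),(120,255,255)); m[:,:190]=0;m[:,345:]=0
m=cv2.morphologyEx(m,cv2.MORPH_CLOSE,np.ones((3,3)))
c=max(cv2.findContours(m,0,2)[0],key=cv2.contourArea); r=cv2.minAreaRect(cv2.convexHull(c)); b=cv2.boxPoints(r)
print(b, onplane(f,b,0.012)); P=onplane(f,b,0.012); print(np.linalg.norm(np.diff(P,axis=0),axis=1))
d=depthpt(f,[[222,163],[216,200],[265,178],[290,210],[317,155],[300,185],[304,165]]);print(d)
```

```text
[[203.4907  140.79587]
 [324.64948 135.28867]
 [328.4845  219.65982]
 [207.32574 225.16702]] [[ 0.67409196  0.19941258  0.012     ]
 [ 0.69581269 -0.13588125  0.012     ]
 [ 0.46210879 -0.14850407  0.012     ]
 [ 0.4412639   0.18228899  0.012     ]]
[0.33599664 0.23404455 0.33144918]
[[ 0.60646037  0.14144989  0.05176418]
 [ 0.51065887  0.16061396  0.01000763]
 [ 0.57056902  0.02690839  0.0350825 ]
 [ 0.486818   -0.04284997  0.00968644]
 [ 0.63401453 -0.11137827  0.0442252 ]
 [ 0.55300352 -0.06724296  0.03846268]
 [ 0.60805978 -0.07772707  0.03340701]]
```

View pics/c1.png

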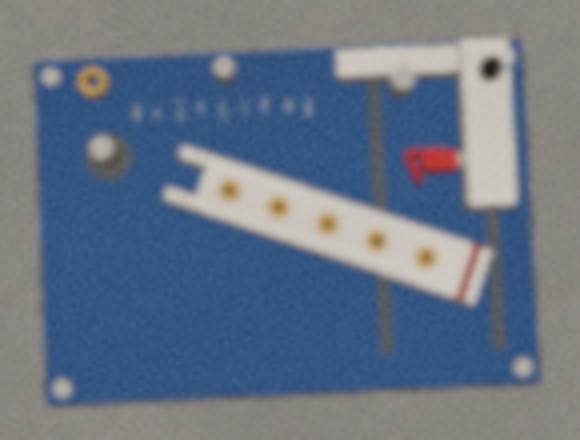

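Confirmed: white bar with five brass bushes and a red line at the free end, fork (crop 165–205,150–195) facing the post (102,148). In the same crop the stop pin is at (402,78), catch tip (407,160), dowel (223,68) and bush (93,80). Next I'll measure these from two views.

```bash
cat > m.py <<'E'
from h import *
def brass(f,lo,hi,ctr=None):
    hsv=cv2.cvtColor(cv2.resize(f["img"],None,fx=4,fy=4,interpolation=cv2.INTER_CUBIC),cv2.COLOR_RGB2HSV)
    m=cv2.inRange(hsv,(12,95,90),(28,255,255)); k=np.zeros_like(m);k[lo[1]*4:hi[1]*4,lo[0]*4:hi[0]*4]=255
    n,_,st,c=cv2.connectedComponentsWithStats(m&k)
    return [(tuple(np.round((c[i]+.5)/4-.5,2)),int(st[i,4])) for i in range(1,n) if st[i,4]>40]
def tri(f1,p1,f2,p2):
    o1,d1=rays(f1,[p1]);o2,d2=rays(f2,[p2]);d1=d1[0];d2=d2[0]
    s=np.linalg.lstsq(np.c_[d1,-d2],o2-o1,rcond=None)[0]
    a=o1+s[0]*d1;b=o2+s[1]*d2
    return (a+b)/2,np.linalg.norm(a-b)
E
python3 - <<'E'
from m import *
import pickle
fs=pickle.load(open("f0.pkl","rb"));t=fs["top"];s=fs["scene"]
print("top",brass(t,(200,130),(330,225)));print("scene",brass(s,(190,180),(370,320)))
# crude scene crop for clicking
a=cv2.resize(s["img"][180:320,190:370],(792,616)[0:2],interpolation=cv2.INTER_CUBIC)[:600]
cv2.imwrite("pics/c2.png",cv2.cvtColor(a,cv2.COLOR_RGB2BGR))
a=cv2.resize(t["img"][130:210,200:330],(780,480),interpolation=cv2.INTER_CUBIC)
# bar mask in top: bright, near plane 0.037
hsv=cv2.cvtColor(cv2.resize(t["img"],None,fx=4,fy=4,interpolation=cv2.INTER_CUBIC),cv2.COLOR_RGB2HSV)
m=cv2.inRange(hsv,(0,0,150),(180,60,255));k=np.zeros_like(m);cv2.fillPoly(k,[np.array([[232,150],[300,172],[325,185],[318,205],[232,185]])*4],255);m&=k
m=cv2.morphologyEx(m,cv2.MORPH_CLOSE,np.ones((19,19)))
c=max(cv2.findContours(m,0,2)[0],key=cv2.contourArea);b=cv2.boxPoints(cv2.minAreaRect(c))
b=(b+.5)/4-.5;P=onplane(t,b,0.037);print("bar box",b,P,np.linalg.norm(np.diff(P,axis=0),axis=1))
E
```

```text
top [((np.float64(217.75), np.float64(145.31)), 407), ((np.float64(251.87), np.float64(172.14)), 178), ((np.float64(264.13), np.float64(176.39)), 177), ((np.float64(276.38), np.float64(180.59)), 174), ((np.float64(288.66), np.float64(184.71)), 154), ((np.float64(301.02), np.float64(188.99)), 166)]
scene [((np.float64(368.22), np.float64(180.29)), 71), ((np.float64(251.16), np.float64(214.41)), 305), ((np.float64(261.3), np.float64(222.81)), 311), ((np.float64(271.64), np.float64(231.63)), 344), ((np.float64(282.35), np.float64(240.51)), 368), ((np.float64(293.32), np.float64(249.76)), 388), ((np.float64(317.83), np.float64(297.71)), 1066)]
bar box [[234.78691 174.34956]
 [239.7423  159.81822]
 [318.5263  186.68468]
 [313.57092 201.21602]] [[ 0.5787366   0.10817754  0.037     ]
 [ 0.61834718  0.09577789  0.037     ]
 [ 0.54954805 -0.11718976  0.037     ]
 [ 0.51021439 -0.10430391  0.037     ]] [0.04150601 0.2238047  0.0413906 ]
```

View pics/c2.png

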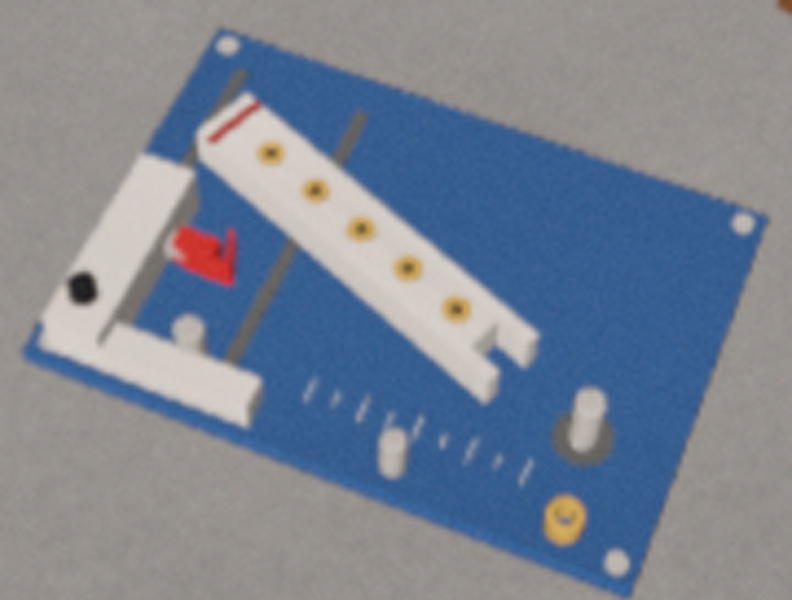

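```bash
cat > g.py <<'E'
from m import *
import pickle
fs=pickle.load(open("f0.pkl","rb"));t=fs["top"];s=fs["scene"]
B=brass(t,(200,130),(330,225))[1:];S=brass(s,(190,180),(370,320))[1:6][::-1]
C=np.array([tri(t,a[0],s,b[0])[0] for a,b in zip(B,S)])
E
python3 - <<'E'
from g import *
print("bushes",C.round(4))
d=C[-1]-C[0];print("len",np.linalg.norm(d),"ang",np.arctan2(d[1],d[0]))
for n,a,b in (("post",(220.5,162),(324.3,270.9)),("stop",(295.5,144.3),(232.95,254.3)),("dowel",(251,141.7),(279.3,279.3)),
 ("scTL",(207.5,144.0),(330.2,307.8)),("scBL",(210.3,221.7),(358.8,230.7)),("scBR",(325.6,216.8),(241.8,190.3)),("catchtip",(297,165),(243,242))):
  p,e=tri(t,a,s,b);print(n,p.round(4),round(e,4))
P=onplane(t,[(207.5,144.0),(210.3,221.7),(325.6,216.8)],0.013);print(P)
v=P[2]-P[1];print("jig x ang",np.arctan2(v[1],v[0]))
v=P[0]-P[1];print("jig y ang",np.arctan2(v[1],v[0]))
E
```

```text
bushes [[ 0.5851  0.0633  0.0376]
 [ 0.5742  0.0301  0.0375]
 [ 0.5636 -0.003   0.0373]
 [ 0.553  -0.0361  0.038 ]
 [ 0.5421 -0.0695  0.0374]]
len 0.13962377095832704 ang -1.8835422353603035
post [0.6089 0.1479 0.0487] 0.0041
stop [ 0.6611 -0.0518  0.0444] 0.0034
dowel [0.6672 0.0678 0.0395] 0.0031
scTL [0.6652 0.1902 0.0097] 0.0038
scBL [0.4503 0.1763 0.0109] 0.0035
scBR [ 0.4693 -0.1395  0.009 ] 0.003
catchtip [ 0.6093 -0.0576  0.0172] 0.0048
[[ 0.66508053  0.18787025  0.013     ]
 [ 0.45085446  0.17425043  0.013     ]
 [ 0.46976848 -0.14037014  0.013     ]]
jig x ang -1.5107516552765465
jig y ang 0.06349140151808579
```

Call:
{"method": "drive_tool", "body": {
  "moves": [
    [43,45,8,0,0,-9,-1],
    [85,90,17,0,0,-18,-1],
    [128,135,25,0,0,-27,-1],
    [171,180,33,0,0,-36,-1],
    [213,225,42,0,0,-45,-1],
    [256,270,50,0,0,-55.6,-1],
    [299,315,58,0,0,-55.6,-1],
    [341,360,67,0,0,-55.6,-1],
    [384,405,75,0,0,-55.6,-1],
    [427,450,83,0,0,-55.6,-1],
    [470,495,92,0,0,-55.6,-1],
    [512,540,100,0,0,-55.6,-1]
  ]
}}

```text
t: 1.65
eef_pos: [0.5642, -0.0023, 0.3045]
ee_rot: [-3.142, 0.0, 2.828]
force: [0.6, -0.3, 1.9]
width: 0.0876
```

Run:
```python
from h import *
import pickle
f=grab_frame("wrist");f2=grab_frame("top");pickle.dump((f,f2),open("f1.pkl","wb"));save(f,"w1")
s=get_state();print(s["t"],s["eef_pos"],s["ee_rot"],s["q"],s["force"])
```

```text
1.75 [5.65959758e-01 1.89937210e-06 3.03555399e-01] [-3.14130390e+00 -5.57356910e-05  2.83228882e+00] [ 3.45816971e-01  2.68401015e-01 -3.67682726e-01  2.42391731e-04
 -9.34932723e-01 -6.55264769e-01] [ 0.01225957 -0.55187914 -0.30321934]
```

View pics/w1.png

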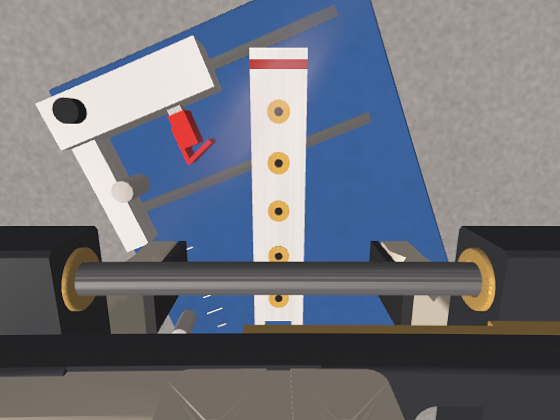

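The picture shows the free end with its red line at (278,63), bushes at x≈278, stop pin top at (122,191) and catch tip at about (190,163). The post is hidden by the gripper, so I'll shift along the bar to see it.

Call:
{"method": "drive_tool", "body": {
  "moves": [
    [0,60,0,0,0,0,-1],
    [0,120,0,0,0,0,-1],
    [0,160,0,0,0,0,-1],
    [0,160,0,0,0,0,-1],
    [0,160,0,0,0,0,-1]
  ]
}}

```text
t: 2.38
eef_pos: [0.6126, 0.1476, 0.3043]
ee_rot: [-3.141, -0.001, 2.828]
force: [0.0, -0.2, -0.2]
width: 0.0874
```

Run:
```python
from h import *
import pickle
f=grab_frame("wrist");pickle.dump(f,open("f2.pkl","wb"));save(f,"w2")
s=get_state();print(s["t"],s["eef_pos"],s["ee_rot"],s["q"],s["force"])
```

```text
2.425 [0.61256837 0.14712825 0.30453903] [-3.14104445e+00 -6.07171476e-04  2.82755787e+00] [ 5.45044192e-01  3.63855564e-01 -2.22477855e-01 -1.22055271e-04
 -9.85274600e-01 -8.59011319e-01] [0.29274496 0.30591862 0.07884166]
```

View pics/w2.png

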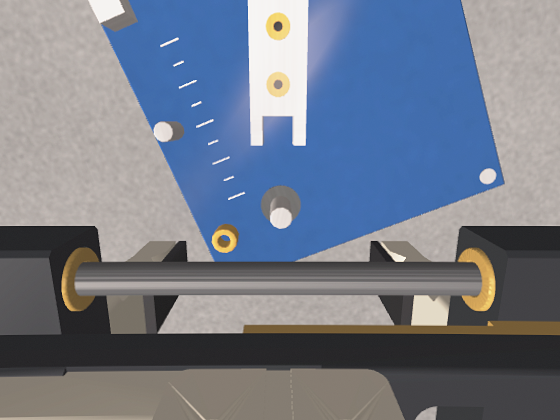

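Here the slot opening is at (263–294, 146) with its bottom at v≈116, post top at (281,218), dowel (163,131) and bush (224,240).

Run:
```python
from g import *
w1=pickle.load(open("f1.pkl","rb"))[0];w2=pickle.load(open("f2.pkl","rb"))
b1=brass(w1,(250,90),(310,235));b2=brass(w2,(250,10),(310,100));print(b1,b2)
k1=sorted([b[0] for b in b1],key=lambda p:p[1]);k2=sorted([b[0] for b in b2],key=lambda p:p[1])
p1=onplane(w1,k1,.037);p2=onplane(w2,k2,.037);print(p1.round(4),p2.round(4))
d=p1[0]-p1[-1];print("bar ang w1",np.arctan2(d[1],d[0]))
P=onplane(w2,[(251,146),(263,146),(294,146),(306,146),(263.5,116),(293.5,116)],.037);print("fork",P.round(4))
post=onplane(w2,[(281,218)],.052)[0];print("post",post)
print("post tri top/w2",tri(t,(220.5,162),w2,(281,218)), "scene",tri(s,(324.3,270.9),w2,(281,218)))
dow=onplane(w2,[(163,131)],.042)[0];bu=onplane(w2,[(224.5,240.5)],.028)[0];st=onplane(w1,[(122,191)],.046)[0];ct=onplane(w1,[(189,163)],.032)[0]
print("stop tri",tri(s,(232.95,254.3),w1,(122,191)))
for n,p in(("dow",dow),("bush",bu),("stop",st),("catch",ct)):print(n,p.round(4))
sl=P[4:].mean(0);m=P[1:3].mean(0);u=p1[0]-p2[0]; 
u=d/np.linalg.norm(d);u[2]=0;n=np.array([-u[1],u[0],0])
seat=sl-8e-3*u*1
print("u",u,"slot bottom->post along -u minus 8mm", -(post-sl)@u-.008,"lateral mid tip",(post-m)@n,"lateral slot",(post-sl)@n)
for a in(-1.512,-1.509):
  x=np.array([np.cos(a),np.sin(a),0]);y=np.array([-x[1],x[0],0])
  for nn,p in(("stop",st),("catch",ct),("dow",dow),("bush",bu)):print(a,nn,((p-post)@x).round(4),((p-post)@y).round(4))
```

```text
[((np.float64(278.19), np.float64(111.18)), 5578), ((np.float64(278.15), np.float64(162.69)), 5477), ((np.float64(278.17), np.float64(210.66)), 4975)] [((np.float64(277.53), np.float64(25.81)), 7077), ((np.float64(275.26), np.float64(87.9)), 2097), ((np.float64(273.38), np.float64(81.04)), 53)]
[[ 0.5419 -0.0696  0.037 ]
 [ 0.5528 -0.0361  0.037 ]
 [ 0.5636 -0.0025  0.037 ]] [[0.5741 0.0299 0.037 ]
 [0.5871 0.0608 0.037 ]
 [0.5872 0.0653 0.037 ]]
bar ang w1 -1.8838105309119193
fork [[0.6154 0.0967 0.037 ]
 [0.6074 0.0993 0.037 ]
 [0.5866 0.106  0.037 ]
 [0.5786 0.1086 0.037 ]
 [0.6006 0.0802 0.037 ]
 [0.5809 0.0865 0.037 ]]
post [0.61025329 0.1491223  0.052     ]
post tri top/w2 (array([0.60795091, 0.1444542 , 0.06607836]), np.float64(0.002950952688835514)) scene (array([0.61002474, 0.1496764 , 0.05159057]), np.float64(0.0010098037489101863))
stop tri (array([ 0.66153278, -0.0506861 ,  0.04571836]), np.float64(0.002170707677365139))
dow [0.6684 0.0687 0.042 ]
bush [0.6594 0.1593 0.028 ]
stop [ 0.6619 -0.0517  0.046 ]
catch [ 0.6144 -0.0551  0.032 ]
u [-0.30792777 -0.95140974  0.        ] slot bottom->post along -u minus 8mm 0.060596645485138066 lateral mid tip -0.0016969352248852895 lateral slot -0.0017021644392792537
-1.512 stop 0.2035 0.0398
-1.512 catch 0.2041 -0.0078
-1.512 dow 0.0837 0.0534
-1.512 bush -0.0073 0.0497
-1.509 stop 0.2036 0.0391
-1.509 catch 0.2041 -0.0084
-1.509 dow 0.0838 0.0531
-1.509 bush -0.0071 0.0497
```

Measured so far, heights included: the slot needs about 60 mm along the bar with a 1.7 mm lateral shift, and the stop sits about +12 mm off nominal. Next I grasp the bar at its centre.

Call:
{"method": "drive_tool", "body": {
  "moves": [
    [0,-60,20,0,0,0,-1],
    [0,-120,40,0,0,0,-1],
    [0,-158,60,0,0,0,-1],
    [0,-158,90,0,0,0,-1],
    [0,-158,105,0,0,0,-1],
    [0,-158,111,0,0,0,-1],
    [0,-158,111,0,0,0,-1]
  ]
}}

```text
t: 3.3
eef_pos: [0.5645, -0.0021, 0.194]
ee_rot: [-3.142, 0.0, 2.829]
force: [0.5, -0.2, -0.0]
width: 0.0876
```

Call:
{"method": "drive_tool", "body": {
  "moves": [
    [0,0,0,0,0,0,0],
    [0,0,0,0,0,0,0.3],
    [0,0,0,0,0,0,0.5],
    [0,0,0,0,0,0,0.5],
    [0,0,0,0,0,0,0.5],
    [0,0,0,0,0,0,0.5]
  ],
  "grip_force": 8
}}

```text
t: 4.05
eef_pos: [0.5642, -0.0024, 0.1938]
ee_rot: [-3.142, -0.0, 2.828]
force: [0.7, 0.0, 0.4]
width: 0.038
```

Call:
{"method": "drive_tool", "body": {
  "moves": [
    [1,5,0,0,0,0,0.5],
    [1.7,12,0,0,0,0,0.5],
    [1.7,19,0,0,0,0,0.5],
    [1.7,26,0,0,0,0,0.5],
    [1.7,33,0,0,0,0,0.5],
    [1.7,39,0,0,0,0,0.5],
    [1.7,43,0,0,0,0,0.5],
    [1.7,46,0,0,0,0,0.5],
    [1.7,48,0,0,0,0,0.5],
    [1.7,50,0,0,0,0,0.5],
    [1.7,50,0,0,0,0,0.5]
  ]
}}

```text
t: 5.42
eef_pos: [0.5781, 0.0458, 0.1938]
ee_rot: [3.141, 0.0, 2.828]
force: [-0.5, 0.2, 1.9]
width: 0.0378
```

Run:
```python
from h import *
s=get_state();print(s["t"],s["eef_pos"],s["ee_rot"],s["force"],s["width"])
t=grab_frame("top")["img"][125:235,195:340];c=grab_frame("scene")["img"][180:320,190:370]
a=np.hstack([cv2.resize(t,(400,304),interpolation=2),cv2.resize(c,(391,304),interpolation=2)]);cv2.imwrite("pics/c3.png",cv2.cvtColor(a,cv2.COLOR_RGB2BGR))
```

```text
5.425 [0.57807513 0.045803   0.19380049] [3.14129146e+00 1.58323390e-04 2.82797412e+00] [-0.47940074  0.22732729  1.87276246] 0.03776000741821754
```

View pics/c3.png

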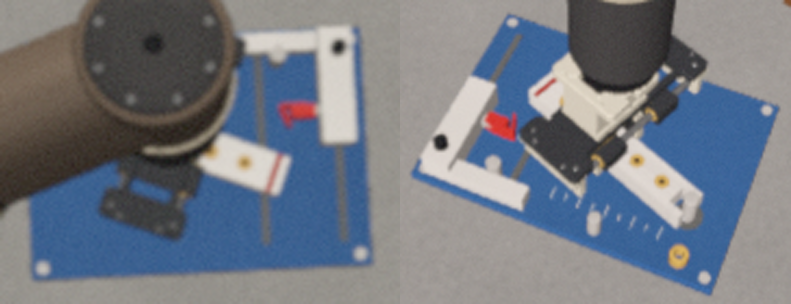

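The scene half shows the fork's prongs around the post at about (690,208), with no contact force. I'll continue in small steps to the slot bottom.

Call:
{"method": "drive_tool", "body": {
  "moves": [
    [0,2,0,0,0,0,0.5],
    [0,4,0,0,0,0,0.5],
    [0,6,0,0,0,0,0.5],
    [0,7.5,0,0,0,0,0.5],
    [0,8.5,0,0,0,0,0.5],
    [0,8.5,0,0,0,0,0.5]
  ]
}}

```text
t: 6.28
eef_pos: [0.5807, 0.0539, 0.1938]
ee_rot: [3.141, 0.0, 2.828]
force: [-0.4, -0.9, 2.0]
width: 0.038
```

Call:
{"method": "drive_tool", "body": {
  "moves": [
    [0,0.5,0,0,0,0,0.5],
    [0,1,0,0,0,0,0.5],
    [0,1,0,0,0,0,0.5]
  ]
}}

```text
t: 6.65
eef_pos: [0.5809, 0.0547, 0.1938]
ee_rot: [-3.142, -0.0, 2.828]
force: [-0.9, -0.5, 1.5]
width: 0.0382
```

Call:
{"method": "drive_tool", "body": {
  "moves": [
    [0,0.5,0,0,0,0,0.5],
    [0,1,0,0,0,0,0.5],
    [0,1,0,0,0,0,0.5]
  ]
}}

```text
t: 7.02
eef_pos: [0.5813, 0.0557, 0.1938]
ee_rot: [3.142, 0.0, 2.828]
force: [-0.2, -0.4, 2.1]
width: 0.0379
```

Call:
{"method": "drive_tool", "body": {
  "moves": [
    [0,0.4,0,0,0,0,0.5],
    [0,0.8,0,0,0,0,0.5],
    [0,0.8,0,0,0,0,0.5]
  ]
}}

```text
t: 7.4
eef_pos: [0.5814, 0.056, 0.1938]
ee_rot: [-3.141, -0.0, 2.828]
force: [0.7, -5.3, 2.8]
width: 0.0381
```

Contact with the slot bottom at about 5 N: the bar is fully seated on the post while still askew. I'll release, lift, close the fingers and go to the bar's −y side near the free end.

Call:
{"method": "drive_tool", "body": {
  "moves": [
    [0,-0.6,0,0,0,0,0.4],
    [0,-0.6,0,0,0,0,-0.3],
    [0,-0.6,0,0,0,0,-0.3],
    [0,-0.6,0,0,0,0,-0.3],
    [0,-0.6,-25,0,0,0,-0.3],
    [0,-0.6,-60,0,0,0,-0.3],
    [16,-27,-60,0,0,0,1],
    [32,-54,-60,0,0,0,1],
    [50,-80,-60,0,0,0,1],
    [50,-80,-60,0,0,0,1],
    [50,-80,-60,0,0,0,1]
  ]
}}

```text
t: 8.78
eef_pos: [0.5097, -0.0041, 0.2541]
ee_rot: [3.141, 0.001, 2.828]
force: [1.1, 0.0, -0.5]
width: 0.0127
```

Run:
```python
from h import *
import pickle
w=grab_frame("wrist");t=grab_frame("top");sc=grab_frame("scene");pickle.dump((w,t,sc),open("f3.pkl","wb"))
s=get_state();print(s["t"],s["eef_pos"],s["ee_rot"],s["force"],s["width"])
a=np.hstack([cv2.resize(w["img"],(400,300)),cv2.resize(sc["img"][180:320,190:370],(386,300),interpolation=2)]);cv2.imwrite("pics/c4.png",cv2.cvtColor(a,cv2.COLOR_RGB2BGR))
```

```text
8.925 [ 0.50984976 -0.0038365   0.25372822] [3.14145005e+00 2.21569022e-04 2.82835299e+00] [ 0.54344904 -0.55668615 -0.3492798 ] 0.0024611341976926967
```

View pics/c4.png

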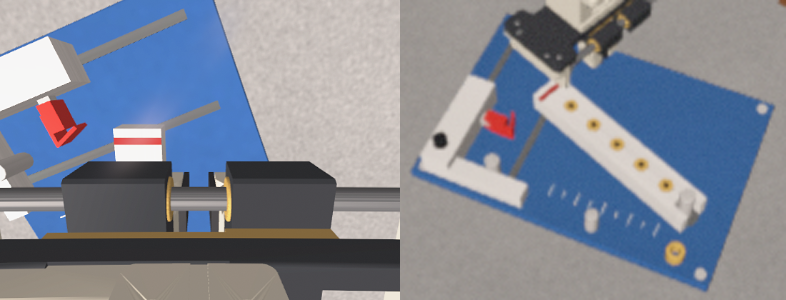

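The scene view shows the fork seated around the post at (687,200). The fingers are closed and standing clear beside the free end. I'll descend and approach the bar.

Call:
{"method": "drive_tool", "body": {
  "moves": [
    [0,0,30,0,0,0,1],
    [0,0,52,0,0,0,1],
    [0,0,60,0,0,0,1],
    [0,0,60,0,0,0,1],
    [-3,0,60,0,0,0,1],
    [-6,0,60,0,0,0,1],
    [-8,0,60,0,0,0,1],
    [-8,0,60,0,0,0,1]
  ]
}}

```text
t: 9.93
eef_pos: [0.5171, -0.0068, 0.194]
ee_rot: [3.141, 0.0, 2.828]
force: [-0.7, 0.9, -0.1]
width: 0.0004
```

Run:
```python
from m import *
import pickle
w=grab_frame("wrist");t=grab_frame("top");sc=grab_frame("scene");pickle.dump((w,t,sc),open("f4.pkl","wb"))
s=get_state();print(s["t"],s["eef_pos"],s["ee_rot"],s["force"],s["width"])
b=sorted([x[0] for x in brass(sc,(190,190),(365,290))],key=lambda p:p[0]);p=onplane(sc,b,.037);print(p.round(4))
p=p[p[:,0]<.65];d=p[0]-p[-1];print("bar ang",np.arctan2(d[1],d[0]),"post est from bushes:")
```

```text
10.075 [ 0.51677441 -0.00680155  0.19384563] [3.14155618e+00 5.01938452e-06 2.82790707e+00] [-0.19552206  0.40445794 -0.11686998] 0.0006113153487314529
[[ 0.5592 -0.01    0.037 ]
 [ 0.5197 -0.0074  0.037 ]
 [ 0.5023 -0.0132  0.037 ]
 [ 0.5695  0.0223  0.037 ]
 [ 0.487  -0.0083  0.037 ]
 [ 0.48    0.0046  0.037 ]
 [ 0.5801  0.0558  0.037 ]
 [ 0.5909  0.0891  0.037 ]
 [ 0.6017  0.1224  0.037 ]]
bar ang -1.8817852866097518 post est from bushes:
```

```bash
cat > arc.py <<'E'
from h import *
import sys
P=np.array([.6116,.1492])
s=get_state();p=s["eef_pos"][:2];yaw=s["ee_rot"][2];th=yaw-1.5*np.pi
ex=np.array([np.cos(yaw),np.sin(yaw)]);ey=np.array([np.sin(yaw),-np.cos(yaw)])
def tgt(d):  # bar turned by d rad: rotate tcp about post
    c,S=np.cos(d),np.sin(d);q=P+np.array([[c,-S],[S,c]])@(p-P)-p
    return q@ex*1e3,q@ey*1e3,-np.degrees(d)
for d in sys.argv[1:]: print(d,np.round(tgt(np.radians(float(d))),1))
print(s["t"],s["force"])
E
python3 arc.py 1 2 3 4 5 6 7 8 9 10 11 12
```

```text
1 [-3.1 -0.7 -1. ]
2 [-6.2 -1.4 -2. ]
3 [-9.4 -2.  -3. ]
4 [-12.5  -2.5  -4. ]
5 [-15.6  -3.   -5. ]
6 [-18.8  -3.4  -6. ]
7 [-22.   -3.8  -7. ]
8 [-25.1  -4.1  -8. ]
9 [-28.3  -4.4  -9. ]
10 [-31.5  -4.6 -10. ]
11 [-34.7  -4.8 -11. ]
12 [-37.9  -4.9 -12. ]
10.075 [-0.19552206  0.40445794 -0.11686998]
```

Call:
{"method": "drive_tool", "body": {
  "moves": [
    [-3.1,-0.7,0,0,0,-1,1],
    [-6.2,-1.4,0,0,0,-2,1],
    [-9.4,-2,0,0,0,-3,1],
    [-12.5,-2.5,0,0,0,-4,1],
    [-15.6,-3,0,0,0,-5,1],
    [-18.8,-3.4,0,0,0,-6,1],
    [-22,-3.8,0,0,0,-7,1],
    [-25.1,-4.1,0,0,0,-8,1],
    [-28.3,-4.4,0,0,0,-9,1],
    [-30,-4.5,0,0,0,-9.5,1],
    [-31.5,-4.6,0,0,0,-10,1],
    [-31.5,-4.6,0,0,0,-10,1]
  ]
}}

```text
t: 11.58
eef_pos: [0.5455, -0.0208, 0.1938]
ee_rot: [3.141, 0.0, 3.003]
force: [0.0, -0.3, -0.2]
width: 0.0005
```

```bash
python3 - <<'E'
from m import *
import pickle
w=grab_frame("wrist");t=grab_frame("top");sc=grab_frame("scene");pickle.dump((w,t,sc),open("f5.pkl","wb"))
s=get_state();print(s["t"],s["eef_pos"],s["ee_rot"],s["force"],s["width"])
a=np.hstack([cv2.resize(w["img"],(400,300)),cv2.resize(sc["img"][180:320,190:370],(386,300),interpolation=2)]);cv2.imwrite("pics/c5.png",cv2.cvtColor(a,cv2.COLOR_RGB2BGR))
E
python3 arc.py 1 2 3 4 5 6 7 8 9 10 11 12
```

```text
11.725 [ 0.54549255 -0.02074084  0.19384773] [3.14143703e+00 3.36041528e-04 3.00254711e+00] [-0.63898391  0.01605006  0.06047955] 0.00046265748487616813
1 [-3.1 -0.7 -1. ]
2 [-6.2 -1.4 -2. ]
3 [-9.3 -2.  -3. ]
4 [-12.5  -2.5  -4. ]
5 [-15.6  -3.   -5. ]
6 [-18.8  -3.4  -6. ]
7 [-21.9  -3.8  -7. ]
8 [-25.1  -4.1  -8. ]
9 [-28.3  -4.4  -9. ]
10 [-31.5  -4.6 -10. ]
11 [-34.6  -4.7 -11. ]
12 [-37.8  -4.8 -12. ]
11.725 [-0.63898391  0.01605006  0.06047955]
```

View pics/c5.png

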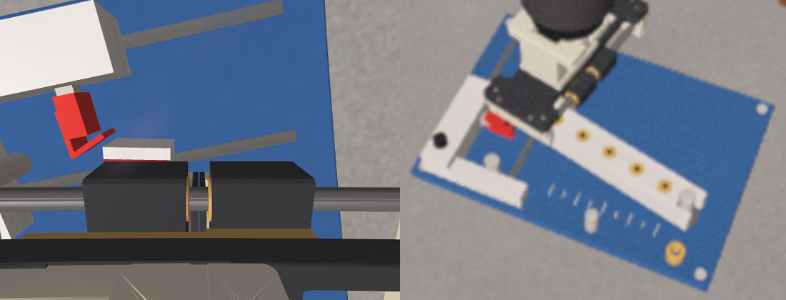

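The bar has swung along, with its free-end corner at about (105,148) in the wrist half, next to the catch's slope. I'll go on onto the slope.

Call:
{"method": "drive_tool", "body": {
  "moves": [
    [-1.6,-0.4,0,0,0,-0.5,1],
    [-3.1,-0.7,0,0,0,-1,1],
    [-4.7,-1.1,0,0,0,-1.5,1],
    [-6.2,-1.4,0,0,0,-2,1],
    [-7.8,-1.7,0,0,0,-2.5,1],
    [-9.3,-2,0,0,0,-3,1],
    [-10.9,-2.3,0,0,0,-3.5,1],
    [-12.5,-2.5,0,0,0,-4,1],
    [-12.5,-2.5,0,0,0,-4,1]
  ]
}}

```text
t: 12.85
eef_pos: [0.5576, -0.0251, 0.1938]
ee_rot: [3.142, 0.0, 3.072]
force: [-1.9, 1.5, 1.7]
width: 0.0005
```

```bash
python3 - <<'E'
from m import *
sc=grab_frame("scene")
for b in brass(sc,(235,190),(330,290)):
  p=onplane(sc,[b[0]],.037)[0];d=p[:2]-np.array([.6116,.1492]);print(b,p.round(4),np.hypot(*d).round(4),np.arctan2(d[1],d[0]).round(4))
E
python3 arc.py 1 2 3 4 5 6 7 8 9 10 11 12
```

```text
((np.float64(276.2), np.float64(215.57)), 292) [ 0.5172 -0.0135  0.037 ] 0.1881 -2.0965
((np.float64(267.11), np.float64(227.9)), 328) [ 0.5587 -0.0167  0.037 ] 0.1741 -1.8796
((np.float64(261.37), np.float64(239.33)), 79) [ 0.5928 -0.014   0.037 ] 0.1642 -1.6854
((np.float64(272.61), np.float64(245.57)), 356) [0.596  0.0169 0.037 ] 0.1332 -1.6885
((np.float64(285.7), np.float64(252.54)), 372) [0.5988 0.0518 0.037 ] 0.0982 -1.701
((np.float64(299.01), np.float64(259.57)), 400) [0.6016 0.0865 0.037 ] 0.0635 -1.7288
((np.float64(312.73), np.float64(266.86)), 403) [0.6045 0.1215 0.037 ] 0.0286 -1.822
1 [-3.1 -0.7 -1. ]
2 [-6.2 -1.4 -2. ]
3 [-9.4 -1.9 -3. ]
4 [-12.5  -2.5  -4. ]
5 [-15.6  -3.   -5. ]
6 [-18.8  -3.4  -6. ]
7 [-22.   -3.8  -7. ]
8 [-25.1  -4.1  -8. ]
9 [-28.3  -4.4  -9. ]
10 [-31.5  -4.6 -10. ]
11 [-34.6  -4.7 -11. ]
12 [-37.8  -4.8 -12. ]
12.9 [-2.12438917  0.89764192  0.47498749]
```

Call:
{"method": "drive_tool", "body": {
  "moves": [
    [-1.6,-0.4,0,0,0,-0.5,1],
    [-3.1,-0.7,0,0,0,-1,1],
    [-4.7,-1.1,0,0,0,-1.5,1],
    [-6.2,-1.4,0,0,0,-2,1],
    [-7.8,-1.7,0,0,0,-2.5,1],
    [-9.3,-2,0,0,0,-3,1],
    [-10.9,-2.3,0,0,0,-3.5,1],
    [-12.5,-2.5,0,0,0,-4,1]
  ]
}}

```text
t: 13.9
eef_pos: [0.5698, -0.0285, 0.1938]
ee_rot: [-3.142, -0.0, -3.141]
force: [-0.8, 0.5, 1.0]
width: 0.0003
```

Call:
{"method": "drive_tool", "body": {
  "moves": [
    [-1.6,-0.4,0,0,0,-0.5,1],
    [-3.1,-0.7,0,0,0,-1,1],
    [-4.7,-1.1,0,0,0,-1.5,1],
    [-6.2,-1.4,0,0,0,-2,1]
  ]
}}

```text
t: 14.4
eef_pos: [0.576, -0.0298, 0.1938]
ee_rot: [-3.142, -0.0, -3.106]
force: [-1.5, 0.6, 0.0]
width: 0.0003
```

```bash
python3 - <<'E'
from m import *
sc=grab_frame("scene")
p=[]
for b in brass(sc,(235,190),(335,290)):
  q=onplane(sc,[b[0]],.037)[0];p.append(q);print(b[1],q.round(4))
w=grab_frame("wrist")
a=np.hstack([cv2.resize(w["img"],(400,300)),cv2.resize(sc["img"][180:320,190:370],(386,300),interpolation=2)]);cv2.imwrite("pics/c6.png",cv2.cvtColor(a,cv2.COLOR_RGB2BGR))
E
python3 arc.py 1 2 3 4 5 6
```

```text
315 [ 0.5335 -0.0199  0.037 ]
313 [ 0.575  -0.0188  0.037 ]
372 [0.6098 0.016  0.037 ]
385 [0.609  0.0512 0.037 ]
382 [0.6081 0.0861 0.037 ]
408 [0.6074 0.121  0.037 ]
1 [-3.1 -0.7 -1. ]
2 [-6.2 -1.4 -2. ]
3 [-9.4 -1.9 -3. ]
4 [-12.5  -2.5  -4. ]
5 [-15.6  -3.   -5. ]
6 [-18.8  -3.4  -6. ]
14.5 [-0.97942697  0.46408679 -0.03237295]
```

Call:
{"method": "drive_tool", "body": {
  "moves": [
    [-1.6,-0.4,0,0,0,-0.5,1],
    [-3.1,-0.7,0,0,0,-1,1],
    [-4.7,-1.1,0,0,0,-1.5,1],
    [-6.2,-1.4,0,0,0,-2,1],
    [-7.8,-1.7,0,0,0,-2.5,1]
  ]
}}

```text
t: 15.12
eef_pos: [0.5839, -0.0312, 0.1938]
ee_rot: [3.142, -0.0, -3.062]
force: [-1.5, 1.7, 0.4]
width: 0.0005
```

Call:
{"method": "drive_tool", "body": {
  "moves": [
    [-0.8,-0.2,0,0,0,-0.25,1],
    [-1.6,-0.4,0,0,0,-0.5,1],
    [-2.4,-0.6,0,0,0,-0.75,1],
    [-3.1,-0.7,0,0,0,-1,1]
  ]
}}

```text
t: 15.62
eef_pos: [0.5869, -0.0317, 0.1938]
ee_rot: [-3.142, -0.0, -3.045]
force: [-0.8, 0.8, 0.7]
width: 0.0001
```

```bash
python3 - <<'E'
from m import *
sc=grab_frame("scene")
for b in brass(sc,(255,190),(335,290)):
  q=onplane(sc,[b[0]],.037)[0];print(b[1],q.round(4))
E
python3 arc.py 0.1 1 2 3 4
```

```text
288 [ 0.5436 -0.0227  0.037 ]
338 [ 0.5847 -0.0188  0.037 ]
374 [0.6179 0.0163 0.037 ]
397 [0.615  0.0513 0.037 ]
408 [0.6119 0.0861 0.037 ]
415 [0.6091 0.1208 0.037 ]
0.1 [-0.3 -0.1 -0.1]
1 [-3.1 -0.7 -1. ]
2 [-6.2 -1.4 -2. ]
3 [-9.4 -2.  -3. ]
4 [-12.5  -2.5  -4. ]
15.675 [-2.00377503  0.75943826 -0.20313334]
```

Call:
{"method": "drive_tool", "body": {
  "moves": [
    [-0.8,-0.2,0,0,0,-0.25,1],
    [-1.6,-0.4,0,0,0,-0.5,1],
    [-2.4,-0.6,0,0,0,-0.75,1],
    [-3.1,-0.7,0,0,0,-1,1]
  ]
}}

```text
t: 16.18
eef_pos: [0.5901, -0.0321, 0.1938]
ee_rot: [-3.142, -0.0, -3.027]
force: [-1.6, 1.5, -0.2]
width: 0.0003
```

Call:
{"method": "drive_tool", "body": {
  "moves": [
    [-0.8,-0.2,0,0,0,-0.25,1],
    [-1.6,-0.4,0,0,0,-0.5,1],
    [-1.6,-0.4,0,0,0,-0.5,1]
  ]
}}

```text
t: 16.55
eef_pos: [0.5918, -0.0323, 0.1938]
ee_rot: [-3.142, 0.0, -3.019]
force: [-1.3, 0.3, 0.6]
width: 0.0008
```

Call:
{"method": "drive_tool", "body": {
  "moves": [
    [-0.5,-0.1,0,0,0,-0.15,1],
    [-1,-0.2,0,0,0,-0.3,1],
    [-1,-0.2,0,0,0,-0.3,1]
  ]
}}

```text
t: 16.92
eef_pos: [0.5928, -0.0324, 0.1938]
ee_rot: [-3.142, 0.0, -3.014]
force: [-1.5, 0.7, 0.7]
width: 0.0007
```

Run:
```python
from m import *
sc=grab_frame("scene")
for b in brass(sc,(255,190),(335,290)):
  q=onplane(sc,[b[0]],.037)[0];print(b[1],q.round(4))
s=get_state();print(s["eef_pos"],s["ee_rot"],s["force"])
```

```text
257 [ 0.5486 -0.0235  0.037 ]
317 [ 0.5902 -0.0185  0.037 ]
385 [0.622  0.0167 0.037 ]
402 [0.6181 0.0515 0.037 ]
394 [0.6141 0.0862 0.037 ]
415 [0.61   0.1209 0.037 ]
[ 0.59280369 -0.03235732  0.19379983] [-3.14156572e+00  1.41299634e-04 -3.01356168e+00] [-2.0072157   0.89964302 -0.41498114]
```

Call:
{"method": "drive_tool", "body": {
  "moves": [
    [-0.5,-0.1,0,0,0,-0.15,1],
    [-1,-0.2,0,0,0,-0.3,1],
    [-1,-0.2,0,0,0,-0.3,1]
  ]
}}

```text
t: 17.35
eef_pos: [0.5941, -0.0324, 0.1939]
ee_rot: [-3.142, 0.001, -3.008]
force: [0.4, -0.8, -0.2]
width: 0.0007
```

Call:
{"method": "drive_tool", "body": {
  "moves": [
    [-0.4,-0.1,0,0,0,-0.1,1],
    [-0.8,-0.2,0,0,0,-0.2,1],
    [-0.8,-0.2,0,0,0,-0.2,1]
  ]
}}

```text
t: 17.73
eef_pos: [0.5947, -0.0326, 0.1938]
ee_rot: [-3.142, 0.0, -3.005]
force: [0.3, 0.4, 0.4]
width: 0.0003
```

The force dropped to zero, so the catch may have snapped out. I'll look.

Run:
```python
from m import *
sc=grab_frame("scene")
for b in brass(sc,(255,190),(335,290)):
  q=onplane(sc,[b[0]],.037)[0];print(b[1],q.round(4))
s=get_state();print(s["eef_pos"],s["ee_rot"],s["force"])
w=grab_frame("wrist");t=grab_frame("top")
a=np.hstack([cv2.resize(w["img"][60:300,0:330],(420,305),interpolation=2),cv2.resize(sc["img"][190:290,200:320],(366,305),interpolation=2)]);cv2.imwrite("pics/c7.png",cv2.cvtColor(a,cv2.COLOR_RGB2BGR))
```

```text
273 [ 0.5506 -0.0232  0.037 ]
333 [ 0.5922 -0.0184  0.037 ]
386 [0.6242 0.017  0.037 ]
391 [0.6196 0.0515 0.037 ]
398 [0.6149 0.0863 0.037 ]
411 [0.6104 0.1208 0.037 ]
[ 0.59463231 -0.03254562  0.19378529] [ 3.14158954e+00  9.94293368e-05 -3.00490295e+00] [-0.04593306 -0.22836091 -0.22242497]
```

View pics/c7.png

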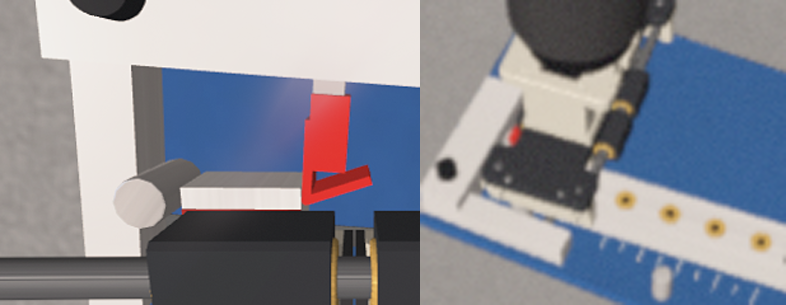

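The wrist half shows the red beak sprung out with its flat face against the bar's −y side at (303,190) and the stop pin on the other side at (150,195), so the bar is caught. Now I press it home in small steps while watching the force.

Call:
{"method": "drive_tool", "body": {
  "moves": [
    [-0.3,0,0,0,0,0,1],
    [-0.6,0,0,0,0,0,1],
    [-0.6,0,0,0,0,0,1]
  ]
}}

```text
t: 18.25
eef_pos: [0.5952, -0.0324, 0.1938]
ee_rot: [3.142, 0.0, -3.005]
force: [-0.4, -0.4, 0.7]
width: 0.0007
```

Call:
{"method": "drive_tool", "body": {
  "moves": [
    [-0.2,0,0,0,0,0,1],
    [-0.4,0,0,0,0,0,1],
    [-0.4,0,0,0,0,0,1]
  ]
}}

```text
t: 18.62
eef_pos: [0.5955, -0.0324, 0.1937]
ee_rot: [3.142, -0.0, -3.005]
force: [0.3, 1.1, 0.2]
width: 0.0003
```

Call:
{"method": "drive_tool", "body": {
  "moves": [
    [-0.2,0,0,0,0,0,1],
    [-0.4,0,0,0,0,0,1],
    [-0.4,0,0,0,0,0,1]
  ]
}}

```text
t: 19.0
eef_pos: [0.596, -0.0324, 0.1937]
ee_rot: [-3.142, -0.0, -3.005]
force: [-0.7, -0.0, 0.1]
width: 0.0002
```

Call:
{"method": "drive_tool", "body": {
  "moves": [
    [-0.2,0,0,0,0,0,1],
    [-0.4,0,0,0,0,0,1],
    [-0.4,0,0,0,0,0,1]
  ]
}}

```text
t: 19.38
eef_pos: [0.5963, -0.0323, 0.1938]
ee_rot: [-3.142, -0.0, -3.005]
force: [-0.5, -1.0, -0.2]
width: 0.0004
```

Call:
{"method": "drive_tool", "body": {
  "moves": [
    [-0.2,0,0,0,0,0,1],
    [-0.4,0,0,0,0,0,1],
    [-0.4,0,0,0,0,0,1]
  ]
}}

```text
t: 19.75
eef_pos: [0.5965, -0.0323, 0.1937]
ee_rot: [-3.142, -0.001, -3.005]
force: [-2.1, -0.3, 1.4]
width: 0.0006
```

Call:
{"method": "drive_tool", "body": {
  "moves": [
    [-0.2,0,0,0,0,0,1],
    [-0.4,0,0,0,0,0,1],
    [-0.4,0,0,0,0,0,1]
  ]
}}

```text
t: 20.12
eef_pos: [0.5967, -0.0323, 0.1937]
ee_rot: [-3.142, -0.001, -3.005]
force: [-5.4, -0.8, 2.8]
width: 0.0
```

Call:
{"method": "drive_tool", "body": {
  "moves": [
    [-0.2,0,0,0,0,0,1],
    [-0.4,0,0,0,0,0,1],
    [-0.4,0,0,0,0,0,1]
  ]
}}

```text
t: 20.5
eef_pos: [0.5969, -0.0323, 0.1937]
ee_rot: [-3.142, -0.002, -3.005]
force: [-6.7, -0.5, 3.9]
width: 0.0004
```

Call:
{"method": "drive_tool", "body": {
  "moves": [
    [-0.2,0,0,0,0,0,1],
    [-0.4,0,0,0,0,0,1],
    [-0.4,0,0,0,0,0,1]
  ]
}}

```text
t: 20.88
eef_pos: [0.597, -0.0323, 0.1936]
ee_rot: [3.142, -0.002, -3.005]
force: [-7.8, -0.4, 6.5]
width: 0.0008
```

Call:
{"method": "drive_tool", "body": {
  "moves": [
    [-0.2,0,0,0,0,0,1],
    [-0.2,0,0,0,0,0,1]
  ]
}}

```text
t: 21.12
eef_pos: [0.5971, -0.0322, 0.1936]
ee_rot: [-3.142, -0.003, -3.005]
force: [-7.8, -1.4, 6.0]
width: 0.0006
```

Call:
{"method": "drive_tool", "body": {
  "moves": [
    [0,0,-0.3,0,0,0,1],
    [-0.2,0,-0.3,0,0,0,1],
    [-0.2,0,-0.3,0,0,0,1]
  ]
}}

```text
t: 21.5
eef_pos: [0.5971, -0.0322, 0.1937]
ee_rot: [3.142, -0.003, -3.005]
force: [-8.1, -0.6, 4.0]
width: 0.0008
```

Call:
{"method": "drive_tool", "body": {
  "moves": [
    [-0.2,0,-0.2,0,0,0,1],
    [-0.4,0,-0.2,0,0,0,1],
    [-0.4,0,-0.2,0,0,0,1]
  ]
}}

```text
t: 21.88
eef_pos: [0.5973, -0.0322, 0.1937]
ee_rot: [3.142, -0.004, -3.005]
force: [-7.5, -1.0, 4.4]
width: 0.0005
```

Call:
{"method": "drive_tool", "body": {
  "moves": [
    [-0.2,0,-0.1,0,0,0,1],
    [-0.4,0,-0.2,0,0,0,1],
    [-0.4,0,-0.2,0,0,0,1]
  ]
}}

```text
t: 22.25
eef_pos: [0.5974, -0.0322, 0.1937]
ee_rot: [3.141, -0.004, -3.006]
force: [-8.2, -1.3, 2.4]
width: 0.0001
```

Call:
{"method": "drive_tool", "body": {
  "moves": [
    [-0.2,0,0,0,0,0,1],
    [-0.4,0,0,0,0,0,1],
    [-0.6,0,0,0,0,0,1],
    [-0.6,0,0,0,0,0,1]
  ]
}}

```text
t: 22.75
eef_pos: [0.5976, -0.0322, 0.1937]
ee_rot: [3.141, -0.005, -3.006]
force: [-11.5, -0.3, 5.0]
width: 0.0002
```

Run:
```python
from m import *
F=[]
sc=grab_frame("scene")
for b in brass(sc,(270,190),(335,290)):
  q=onplane(sc,[b[0]],.037)[0];print(b[1],q.round(4))
s=get_state();print(s["eef_pos"],s["ee_rot"],s["force"],s["moment"])
```

```text
389 [0.6205 0.0518 0.037 ]
399 [0.6158 0.0864 0.037 ]
411 [0.6112 0.121  0.037 ]
[ 0.59764416 -0.03216878  0.19373725] [ 3.14147592 -0.00530502 -3.00571776] [-10.60778812   0.3525744    4.86657844] [0.0237254  3.84659796 0.03022494]
```

Call:
{"method": "drive_tool", "body": {
  "moves": [
    [-0.2,0,0,0,0,0,1],
    [-0.4,0,0,0,0,0,1],
    [-0.4,0,0,0,0,0,1]
  ]
}}

```text
t: 23.18
eef_pos: [0.5978, -0.0321, 0.1937]
ee_rot: [3.141, -0.006, -3.006]
force: [-11.7, 0.1, 7.2]
width: 0.0005
```

Call:
{"method": "drive_tool", "body": {
  "moves": [
    [-0.2,0,-0.1,0,0,0,1],
    [-0.5,0,-0.2,0,0,0,1],
    [-0.5,0,-0.2,0,0,0,1]
  ]
}}

```text
t: 23.55
eef_pos: [0.5979, -0.0321, 0.1937]
ee_rot: [3.141, -0.007, -3.006]
force: [-12.9, 0.3, 5.6]
width: 0.0004
```

Run:
```python
from h import *
for i in range(3):
  grab_frame("top");s=get_state();print(s["t"],s["eef_pos"],s["force"])
```

```text
23.6 [ 0.59796468 -0.03214172  0.19372616] [-12.31969633   0.8421257    6.78829164]
23.65 [ 0.59792962 -0.03215145  0.19371954] [-12.39164281  -0.43528259   6.58342953]
23.7 [ 0.59795327 -0.03213079  0.19371849] [-12.12810327   0.63241047   6.57269307]
```

Call:
{"method": "drive_tool", "body": {
  "moves": [
    [-0.2,0,0,0,0,0,1],
    [-0.4,0,0,0,0,0,1],
    [-0.4,0,0,0,0,0,1],
    [-0.4,0,0,0,0,0,1],
    [-0.4,0,0,0,0,0,1]
  ]
}}

```text
t: 24.32
eef_pos: [0.5981, -0.0321, 0.1937]
ee_rot: [3.141, -0.007, -3.006]
force: [-14.0, -0.3, 7.3]
width: 0.0006
```

Call:
{"method": "drive_tool", "body": {
  "moves": [
    [0,0,0,0,0,0,1],
    [0,0,0,0,0,0,1],
    [0,0,0,0,0,0,1],
    [0,0,0,0,0,0,1]
  ]
}}

```text
t: 24.82
eef_pos: [0.5981, -0.0321, 0.1937]
ee_rot: [3.141, -0.007, -3.006]
force: [-14.1, 0.2, 8.0]
width: 0.0003
```

Held about 0.8 s at about 14 N on the tool, which is about 12.3 N at the stop. Now I back straight off and lift.

Call:
{"method": "drive_tool", "body": {
  "moves": [
    [1,0,0,0,0,0,1],
    [3,0,0,0,0,0,1],
    [6,0,0,0,0,0,1],
    [12,0,0,0,0,0,1],
    [18,0,0,0,0,0,1],
    [18,0,-30,0,0,0,1],
    [18,0,-70,0,0,0,1],
    [40,20,-110,0,0,0,1],
    [60,30,-110,0,0,0,1],
    [60,30,-110,0,0,0,1],
    [60,30,-110,0,0,0,1]
  ]
}}

```text
t: 26.2
eef_pos: [0.5377, -0.0101, 0.3049]
ee_rot: [-3.142, 0.001, -3.004]
force: [0.1, 0.3, -0.4]
width: 0.0006
```

Run:
```python
from m import *
sc=grab_frame("scene");w=grab_frame("wrist");s=get_state();print(s["t"],s["eef_pos"],s["force"])
q=np.array([onplane(sc,[b[0]],.037)[0] for b in brass(sc,(200,190),(335,290))]);print(q.round(4))
print("dowel/bush scene px: before/after bush")
a=np.hstack([cv2.resize(w["img"],(400,300)),cv2.resize(sc["img"][185:315,195:365],(392,300),interpolation=2)]);cv2.imwrite("pics/c8.png",cv2.cvtColor(a,cv2.COLOR_RGB2BGR))
```

```text
26.3 [ 0.53789351 -0.01021869  0.30435504] [ 0.58513083 -0.09361991 -1.25789549]
[[ 0.4457 -0.0328  0.037 ]
 [ 0.6297 -0.0176  0.037 ]
 [ 0.6251  0.017   0.037 ]
 [ 0.6206  0.0517  0.037 ]
 [ 0.6159  0.0865  0.037 ]
 [ 0.6114  0.1211  0.037 ]]
dowel/bush scene px: before/after bush
```

View pics/c8.png

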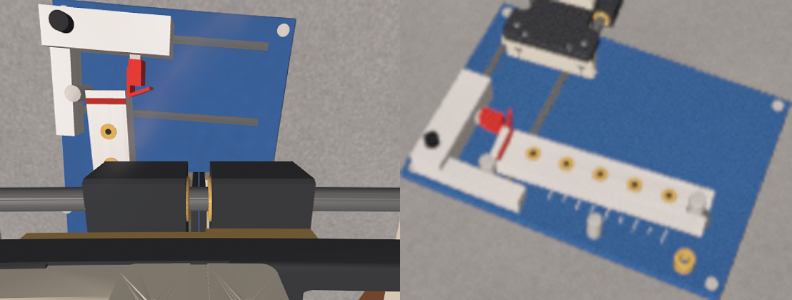

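The bar is caught between the stop (72,93) and the catch (130,85), the fork is on the post at (697,205), and the dowel (595,225) and bush (685,260) still stand. The robot is clear of everything.

```bash
python3 -c "
from h import *
print(job_done())"
```

```text
the job is handed in; nothing more can be done
None
```

The bar is fitted in the jig and the job is handed in, at about 26 s on the robot's clock (72 s allowed).

- **Fork onto post:** I gripped the bar at its centre with 8 N and slid the fork onto the post while the bar lay askew by about 0.375 rad. I stopped when it touched the slot's bottom, at about 5 N.
- **Swing past the catch:** With closed fingers I pushed the free end round the post. The force fell from about 2 N to zero, and the wrist picture then showed the red catch sprung out behind the bar.
- **Press home:** I built the push up slowly and held it for about 0.8 s at 14 N on the tool. That is about 12.3 N at the stop and 2 N at the post. These two are worked out from the lever arms, not measured directly, and there was also 7–8 N of friction downwards at the fingers.

**Last checks:** After I backed off, the bar's bushes were within 0.1 mm of where they sat when last measured, with about 11 N on the tool. The catch was out behind the bar and the fork was on the post. The dowel and bush still stood in place. I did not re-measure the things on the bench.

**Disagreement:** The scene and wrist cameras differed by about 2 mm on the bar's line near the post. That is within their stated calibration, and the touch readings settled where it really was.

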